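Square up the griddle's loose side guard

ROBOT

A 7-joint arm with a two-finger parallel gripper is mounted at the origin on the work surface. World frame = base frame: x ahead of the robot, y to its left, z up, the work surface at z = 0. Lengths are in m, angles in rad, forces in N, time in s.
With the tool pointing down it reaches from about 0.425 to 0.925 m from the base axis. Payload 6.8 kg.
Tool frame: the origin (TCP) lies on the front face of the gripper's body, between the roots of the fingers; the fingertips stand 73 mm ahead of it and the grasp point (between the pads) lies 54 mm ahead of it; z points along the fingers, y is the direction in which the jaws open and shut (so a half turn about z gives the same grasp; the last joint's range is limited). The gripper opens to 85 mm and grips with 20 to 120 N. Pads are 22 mm wide; open, the fingers measure 114 mm over their backs; the gripper's body (76 mm by 85 mm) begins 54 mm behind the grasp point. The pads swing forward as they close: fully open they stand 13 mm farther back than shut.
Start: joints at [-1.29, 0.477, 0.022, 1.555, -0.011, 1.109, -0.083], TCP at [0.256, 0.625, 0.304] pointing down, gripper open.
Joint ranges: [-2.96, 2.96], [-0.34, 2.1], [-1.41, 1.46], [0.24, 2.44], [-1.37, 4.51], [0.17, 1.92], [-2.96, 2.96]. Speed limits (rad/s): [2.39, 2.39, 3.14, 3.14, 3.14, 3.14, 3.14].

INTERFACE

Orientations are given as a unit quaternion [w, x, y, z].
In Python, from station import get_obs, read_camera, hand_in, spot_in, cut_out, spot_point gives the robot as it stands. The module is installed in compiled form; this text tells all that it offers.
- The arm moves only by the tool move_arm, never from a script. Its arguments are lists of equal length, an entry for each row: "gripper": the opening, from 0 (shut) to 1 (fully open); "xyz": the shift along the tool's x, y, z in cm, a list of three; "twist": the turn about the tool's z in rad. A call has 1 to 5 rows; each row is the pose to reach, as a shift and turn from the pose commanded when the call began, along the tool's axes at that moment; what a row does not reach only later rows make up. A row lasts 1/12 s, in which the tool goes at most 41.7 mm and 7.16 degrees, less where a joint would pass 70% of its speed; a pose out of reach is approached as far as the arm can. A call with a gripper value outside its range is refused whole. The fingers move at their own pace and stop on an object; "squeeze" is the grip in N (left out, the last holds). Time passes only in rows, so rows that repeat a pose let the fingers close. It gives the time, the measured TCP pose, the force and the opening at its end, in the units of the state.
- get_obs(): the state, without advancing time (a new reading comes with each control period).
- read_camera(name): name is "scene" or "top"; returns a dict with "pixels" (420x560x3 uint8, red, green, blue), "fx", "fy", "cx", "cy" (pixels), "R" (3x3) and "t" (3): a world point X has camera coordinates R X + t. Camera axes: x right, y down, z forward; pixel columns grow to the right and rows downward; lengths in m; the calibration is good to about 2 mm. A picture is of the moment at which its call begins. There is no depth.
- hand_in(): hands the job in, once; it reports no verdict.
Trained networks look in the newest picture that a camera, given by its name, has taken for a name from the list of things; names that differ only in an ending like _2 or _b are one class to them, and where a whole thing is asked for, a point or a joint stands for the part that bears it (a point fixed in the world has none). Each returns a list of dicts, best first, with "p" (0 to 1); they miss things now and then, are a little off and sometimes report something else, mostly with a low value. They report only what shows in the picture. A call takes as long as a camera call. They do not tell look-alikes from the thing itself.
- spot_in(query, camera): "centre" ([x, y, z] in m, in world coordinates, good to about 4 mm: the middle of the surface that is visible of it).
- cut_out(query, camera): "pixels" (420x560 bool, what is visible of it).
- spot_point(query, camera): "centre" ([x, y, z] in m, in world coordinates, good to about 4 mm: a listed point, or the origin of a listed thing).
The state is a dict: "t": time; "q": joint angles; "joint_vel": joint speeds; "joint_torque": joint torques, N m; "eef_pos": TCP position; "tool_rot": TCP orientation; "contact_force": force on the tool from outside, world axes, zero at the start; "torque": the same for the moment, N m; "gripper_width": opening from 0.0 (shut) to 1.0 (fully open).
Only numpy, scipy, OpenCV 4.12 (cv2) and the standard library are available. Lean on these libraries where they do the work, as an engineer would, in place of code of your own. Each camera call takes 0.05 s, during which the arm holds its last target.

TASK

The side guard of this drop-in griddle has just been put back after cleaning and still leans inwards at its front end. Pick up the blue set-up square by its orange brace, lay it flat on the cooking plate and press it fully home into the rear corner, one leg flush along the back splash and the other pushing the guard out flush against it, so that the guard stands square to the splash. Finish while still gripping the square and pressing it against both faces, because a colleague will now tighten the guard; do not disturb the scraper, the spanner, the pan of screws or the bottle.

Things in the scene. Friction and masses are not known exactly. Their poses are not given: they have to be found in the camera images.
- griddle: Drop-in griddle, fixed: dark, oiled, slippery plate 370 deep (x) by 620 wide (y) mm, top 12 mm above the counter, in a 10 mm high steel trim frame. Origin: inner rear corner where back splash and side guard meet, at counter height (z 0). x points to the rear (through the back splash), y towards the side guard, z up; the plate lies at x -370..0, y -620..0 mm. Fixed sheets close its rear and right edges. Its yaw varies.
- corner (a point): The inner rear corner at plate height: where the inner faces of back splash and (squared-up) side guard meet the plate top, z 12 mm. Axes as the griddle's.
- back_splash: Fixed upright sheet along the rear edge of the plate, 4 mm thick, 620 mm long, 50 mm high above the plate (rolled top edge 4 mm more); inner face in the griddle's plane x = 0. Origin and axes as the griddle's.
- guard (a joint): Side guard: upright sheet 345 mm long, 54 mm high over the plate, from the corner towards the robot along the plate's +y edge, turning on a pin just outside the corner. 0 rad = square to the splash, inner face in the griddle's plane y = 0; positive = leaning in over the plate (starts 0.08 to 0.14). Sprung: let go, it returns to about 0.07; 150 mm from the corner 2.5 N push it to 0, 1.2 N keep it there.
- square_grip (a point): Blue set-up square with orange brace, about 0.4 kg, flat on the plate. Point: middle of the brace, half-way up, 26 mm above the square's underside. Brace: upright bar 14 mm thick, 52 high, 170 long, running along (1, -1) of the square's axes: pinch from above, fingers closing along (1, 1). Pressed home, the axes are parallel to the griddle's and this point is at (-70, -70, 38) mm in its frame.
- square_heel (a point): Heel (outer corner) of the blue square, at its underside, (+70, +70, -26) mm from point square_grip; it belongs in point corner. From it the two legs run 160 mm towards -x and -y, 16 mm wide, 20 high. The outer face of the leg along y (facing +x) goes on the back splash, that of the leg along x (facing +y) on the guard. Axes: the square's.
- scraper: Bystander: griddle scraper with black handle and steel blade 100 mm wide, about 190 mm long, 25 mm high, lying on the right of the plate. Origin on its underside near the middle, x along it towards the blade.
- spanner: Bystander: steel spanner 130 mm long lying on the front left of the plate, 180 mm or more from the back splash. Origin under its middle, x along it.
- pan: Bystander: small steel pan of screws, 128 x 192 mm over its rim, 65 mm high, on the counter to the left of the griddle's front. Origin at the centre of its underside.
- degreaser: Bystander: white bottle with red cap, 68 mm across, 170 mm high, standing on the counter to the left of the griddle. Origin at the centre of its underside.
Things that resemble listed ones, but are neither listed nor needed, are in the scene too. What is shaped like the part that bears square_grip but pink is not meant.

How it is judged:
By the outcome, as a careful person would: the job done as asked, in the order asked, and still so for the second after the job is handed in, while the arm keeps its last pose, push and grip.
It also fails if it takes over 42 s, if anything falls off the work surface, if the arm or the gripper's body presses on something with over 40 N, if the wrist force passes 120 N, or if a joint passes its speed limit or range.

## Working session

There is one attempt and no reset: what is moved stays moved. The work goes in short steps, Python scripts to look and compute and a tool call to move; the robot and the scene stay as the last step left them, time stands still between calls to the robot, and variables do not carry over. Pictures are saved under pics/ and viewed, and the job is handed in when it is done.

Besides the shell and the picture viewer there is one more tool, called after ">>>" as name(argument=value, ...), one argument or row to a line, values as JSON. move_arm: Moves the arm, as the interface text tells. Its arguments: {"type":"object","properties":{"gripper":{"type":"array","items":{"type":"number"}},"xyz":{"type":"array","items":{"type":"array","items":{"type":"number"}}},"twist":{"type":"array","items":{"type":"number"}},"squeeze":{"type":"number"}},"required":["gripper","xyz","twist"]}

```bash
mkdir -p pics
cat > h.py <<'E'
import numpy as np,cv2
from station import *
def save(cam,name,crop=None,s=1):
    c=read_camera(cam); p=c["pixels"][:,:,::-1].copy()
    if crop: x0,y0,x1,y1=crop; p=p[y0:y1,x0:x1]
    p=cv2.resize(p,None,fx=s,fy=s,interpolation=cv2.INTER_CUBIC)
    cv2.imwrite("pics/"+name,p); return c
def proj(c,X):
    v=c["R"]@np.array(X)+c["t"]; return np.array([c["fx"]*v[0]/v[2]+c["cx"],c["fy"]*v[1]/v[2]+c["cy"]])
def onplane(c,uv,z):
    R=np.array(c["R"]);d=R.T@np.array([(uv[0]-c["cx"])/c["fx"],(uv[1]-c["cy"])/c["fy"],1]);o=-R.T@np.array(c["t"])
    return o+d*(z-o[2])/d[2]
E
python3 - <<'E'
from h import *
np.set_printoptions(precision=4,suppress=True)
o=get_obs()
for k in o: print(k,np.round(o[k],4))
for cam in("scene","top"):
    c=save(cam,cam+"0.png")
    print(cam,c["R"],c["t"],c["fx"])
    for q in("griddle","corner","square_grip","square_heel","scraper","spanner","pan","degreaser"):
        r=spot_point(q,cam)
        print(q,[(np.round(d["centre"],4).tolist(),round(d["p"],2),np.round(proj(c,d["centre"])).tolist()) for d in r[:4]])
E
```

```text
t 0.0
q [-1.2901  0.4778  0.0223  1.5565 -0.0115  1.1093 -0.0831]
joint_vel [-0.0008 -0.002   0.0005 -0.0011 -0.0005  0.0009  0.0022]
joint_torque [ -0.0003 -59.6459   1.608  -28.1194   0.0126   0.0097   0.    ]
eef_pos [0.2557 0.6242 0.3029]
tool_rot [-0.0001  0.1932  0.9812 -0.0009]
contact_force [-0.8591 -0.2175  0.1502]
torque [ 0.0311  0.0015 -0.0122]
gripper_width 0.9992
scene [[-0.5667  0.8239  0.0081]
 [ 0.5371  0.3768 -0.7547]
 [-0.6248 -0.4233 -0.656 ]] [ 0.2367 -0.2037  1.7113] 422.11821573047735
griddle [([0.6748, 0.1576, -0.0012], 0.55, [274.0, 288.0])]
corner [([0.6765, 0.158, 0.016], 0.82, [274.0, 285.0])]
square_grip [([0.1732, -0.3127, 0.0279], 0.81, [250.0, 151.0]), ([0.6132, -0.0553, 0.0143], 0.7, [231.0, 242.0]), ([0.5996, -0.1554, 0.0397], 0.59, [209.0, 222.0])]
square_heel [([0.1375, -0.2189, -0.0008], 0.95, [274.0, 160.0]), ([0.6152, -0.0531, 0.0098], 0.91, [231.0, 244.0])]
scraper [([0.648, -0.4287, 0.0127], 0.61, [142.0, 205.0])]
spanner [([0.4599, -0.0108, 0.013], 0.47, [270.0, 221.0])]
pan [([0.3588, 0.2699, 0.0019], 0.85, [358.0, 240.0])]
degreaser [([0.5641, 0.3034, -0.0027], 0.95, [337.0, 286.0])]
top [[ 0.0049 -0.9999 -0.0159]
 [-0.9905 -0.0026 -0.1373]
 [ 0.1372  0.0164 -0.9904]] [0.0125 0.4608 1.1279] 396.93446404917785
griddle [([0.6761, 0.1597, 0.0015], 0.82, [228.0, 137.0])]
corner [([0.6737, 0.1555, 0.0128], 0.79, [229.0, 137.0])]
square_grip [([0.598, -0.1582, 0.0387], 0.72, [334.0, 159.0]), ([0.1737, -0.3106, 0.0283], 0.55, [390.0, 307.0])]
square_heel [([0.6135, -0.0585, 0.0102], 0.74, [299.0, 156.0]), ([0.1376, -0.2238, -0.0043], 0.73, [357.0, 318.0])]
scraper [([0.6502, -0.4322, 0.0108], 0.9, [423.0, 145.0])]
spanner [([0.4609, -0.0153, 0.0141], 0.74, [285.0, 206.0])]
pan [([0.3542, 0.2687, -0.0008], 0.61, [189.0, 242.0])]
degreaser [([0.566, 0.3085, 0.0058], 0.63, [178.0, 172.0])]
```

View pics/scene0.png

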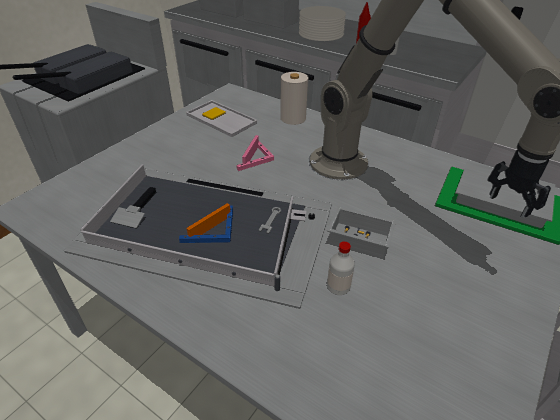

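View pics/top0.png

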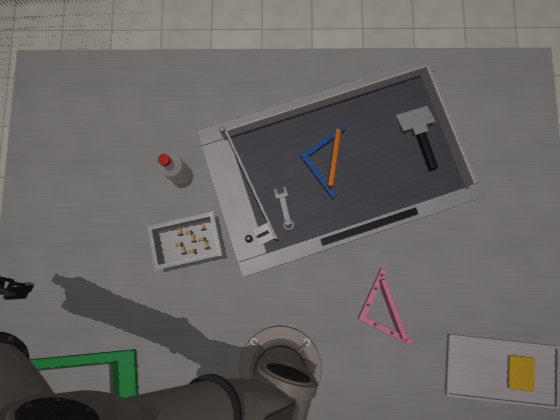

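Run:
```python
from h import *
c=save("top","topc.png",(210,110,410,260),4)
for cam in("scene","top"):
  c=read_camera(cam); im=c["pixels"].copy()[:,:,::-1].copy()
  for q in ("square_grip","guard","back_splash","spanner"):
    for i,d in enumerate(cut_out(q,cam)[:3]):
        m=d["pixels"]; ys,xs=np.nonzero(m); print(cam,q,i,round(d["p"],2),m.sum(),xs.min(),xs.max(),ys.min(),ys.max(), im[m].mean(0)[::-1].round())
        np.save(f"m_{cam}_{q}_{i}.npy",m)
```

```text
scene square_grip 0 0.92 1072 181 232 205 242 [72. 53. 44.]
scene square_grip 1 0.92 691 237 274 135 170 [129.  79.  94.]
scene guard 0 0.97 480 274 305 200 274 [98. 96. 97.]
scene back_splash 0 0.6 2408 82 273 231 285 [98. 95. 96.]
scene spanner 0 0.51 207 259 279 207 232 [100. 101. 102.]
top square_grip 0 0.72 1100 358 411 269 344 [138.  85. 101.]
top square_grip 1 0.61 938 300 344 125 197 [74. 68. 77.]
top guard 0 0.84 681 221 276 132 244 [122. 116. 118.]
top guard 1 0.57 732 157 188 153 183 [104.  84.  82.]
top guard 2 0.26 230 274 290 188 225 [129. 125. 126.]
top back_splash 0 0.91 1644 227 425 65 135 [89. 84. 85.]
top spanner 0 0.83 254 274 290 187 228 [128. 125. 125.]
```

View pics/topc.png

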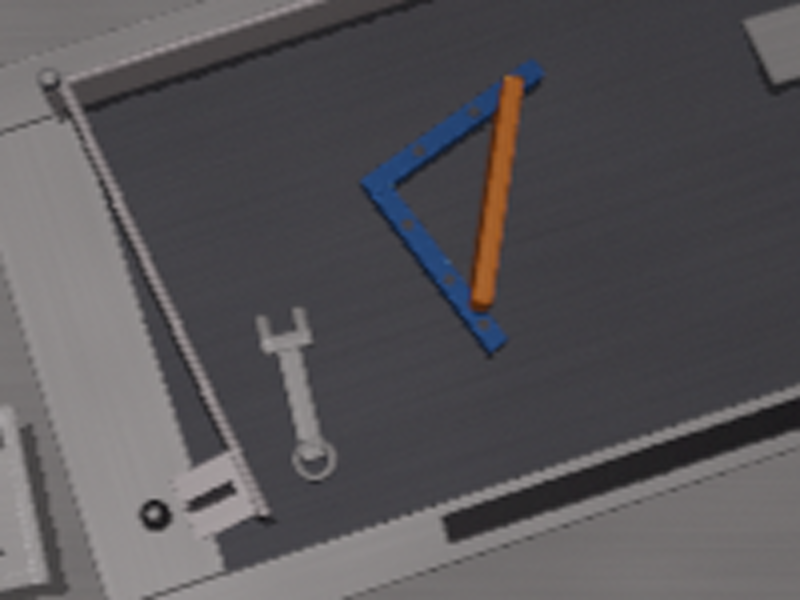

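Two things could be taken for the square: the blue one with the orange brace (top 320,165; scene 208,222) and the pink look-alike (top 385,310; scene 255,153). I choose the blue/orange one, and the crop confirms it: heel at top px (303,156), legs to (344,127) and (334,196). The guard leans in, and the spanner lies at (285,207).

Run:
```python
from h import *
c=save("top","a.png",(215,60,445,145),3.4)
c=save("top","b.png",(290,115,360,205),6.5)
c=save("scene","c.png",(170,195,310,295),5.5)
```

```text
(no output)
```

View pics/a.png

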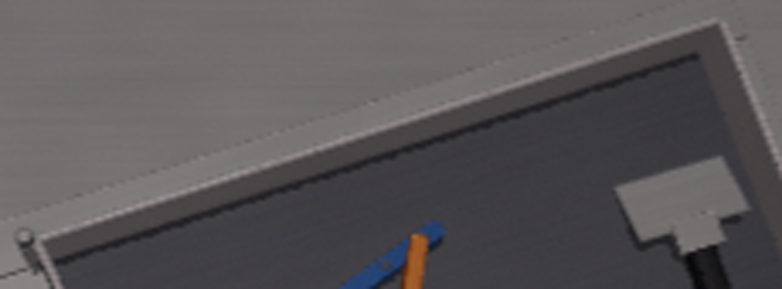

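View pics/b.png

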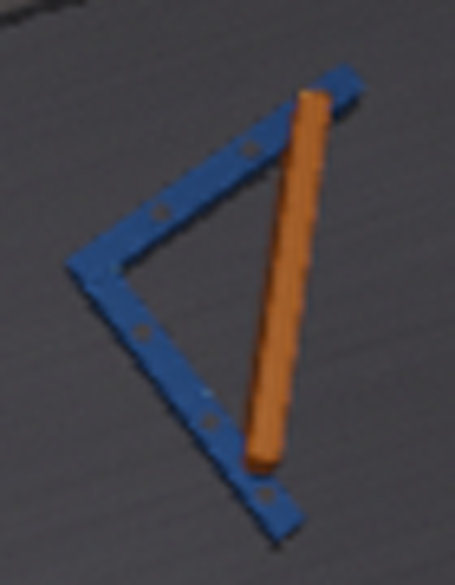

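View pics/c.png

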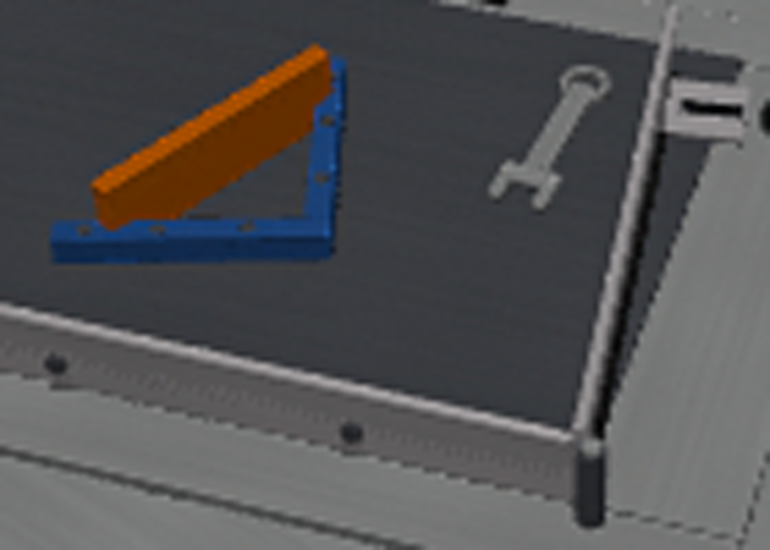

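```bash
cat > tri.py <<'E'
from h import *
def tri(cs,uvs):
    A=[];b=[]
    for c,uv in zip(cs,uvs):
        R=np.array(c["R"]);d=R.T@np.array([(uv[0]-c["cx"])/c["fx"],(uv[1]-c["cy"])/c["fy"],1]);o=-R.T@np.array(c["t"])
        d/=np.linalg.norm(d);P=np.eye(3)-np.outer(d,d);A.append(P);b.append(P@o)
    return np.linalg.lstsq(np.vstack(A),np.hstack(b),rcond=None)[0]
E
python3 - <<'E'
from tri import *
np.set_printoptions(precision=4,suppress=True)
T=read_camera("top");S=read_camera("scene")
a=lambda p:np.array(p)/3.4+[215,60]-.35
b=lambda p:np.array(p)/6.5+[290,115]-.42
s=lambda p:np.array(p)/5.5+[170,195]-.4
p,q=onplane(T,a((60,262)),.012),onplane(T,a((698,57)),.012); d=p-q
print("splash base",p,q,"len",np.linalg.norm(d),"yaw",np.degrees(np.arctan2(d[1],d[0]))-90)
p,q=onplane(T,a((45,238)),.064),onplane(T,a((720,22)),.064); d=p-q
print("splash top",p,q,np.linalg.norm(d),"yaw",np.degrees(np.arctan2(d[1],d[0]))-90)
print("brace mid tri",tri([T,S],[b((290.5,275.5)),s((211,120))]))
e1=tri([T,S],[b((315,91)),s((98,190))]);e2=tri([T,S],[b((266,460)),s((325,50))])
print(e1,e2)
e1=onplane(T,b((315,91)),.064);e2=onplane(T,b((266,460)),.064);d=e1-e2
print(e1,e2,(e1+e2)/2,np.linalg.norm(d),"yaw sq",np.degrees(np.arctan2(d[1],d[0]))+45)
h=onplane(T,b((67,265)),.032);l=onplane(T,b((345,62)),.032);m=onplane(T,b((275,540)),.02)
print("heel",h,"tri heel",tri([T,S],[b((67,265)),s((332,243))]),np.degrees(np.arctan2(*(h-l)[:2][::1]))*-1, np.degrees(np.arctan2(*(h-m)[:2][::-1])),np.linalg.norm(h-l),np.linalg.norm(h-m))
for q in("corner","square_grip","square_heel","spanner"):
  for n in("top","scene"):
    read_camera(n)
    print(q,n,[np.round(r["centre"],4) for r in spot_point(q,n)[:3]])
E
```

```text
splash base [0.6747 0.1457 0.012 ] [ 0.8675 -0.4321  0.012 ] len 0.6091225432908733 yaw 18.453851238558528
splash top [0.6794 0.1523 0.064 ] [ 0.8745 -0.4336  0.064 ] 0.6175862993816593 yaw 18.416420610371148
brace mid tri [ 0.5986 -0.1572  0.0607]
[ 0.6823 -0.1684  0.063 ] [ 0.5136 -0.1432  0.0634]
[ 0.6825 -0.1689  0.064 ] [ 0.5144 -0.1446  0.064 ] [ 0.5985 -0.1568  0.064 ] 0.16978169841463683 yaw sq 36.771340947216515
heel [ 0.611  -0.0592  0.032 ] tri heel [ 0.612  -0.0587  0.0262] 36.84945060956695 37.070690709105484 0.16056002502534414 0.15723042464941
corner top [array([0.6735, 0.1553, 0.0128])]
corner scene [array([0.6773, 0.1572, 0.016 ])]
square_grip top [array([ 0.5971, -0.1566,  0.0372]), array([ 0.1714, -0.3118,  0.0296])]
square_grip scene [array([ 0.5982, -0.157 ,  0.0381]), array([ 0.1725, -0.3145,  0.0286])]
square_heel top [array([ 0.6123, -0.0597,  0.0112]), array([ 0.136 , -0.2225, -0.0029])]
square_heel scene [array([ 0.6108, -0.0541,  0.0132]), array([ 0.1361, -0.2197, -0.0003]), array([0.3603, 0.2683, 0.001 ])]
spanner top [array([ 0.4566, -0.013 ,  0.0121])]
spanner scene [array([ 0.4594, -0.0125,  0.0122])]
```

```bash
cat > go.py <<'E'
from h import *
from scipy.spatial.transform import Rotation as Ro
def go(x,y,z,yaw):
    o=get_obs();w=o["tool_rot"];R=Ro.from_quat([w[1],w[2],w[3],w[0]]).as_matrix()
    d=R.T@(np.array([x,y,z])-o["eef_pos"])*100
    cy=np.degrees(np.arctan2(R[1,1],R[0,1]))
    print("t",o["t"],"shift cm",np.round(d,2),"twist",round(np.radians(cy-yaw),3),"yaw_y",round(cy,2),"norm",np.linalg.norm(d).round(1))
E
python3 -c "
from go import *
go(.598,-.157,.20,81.9)"
```

```text
t 2.5 shift cm [-61.29 -59.36  10.39] twist -0.247 yaw_y 67.72 norm 86.0
```

>>> move_arm(
  gripper=[1, 1, 1, 1, 1],
  xyz=[
    [-61.3, -59.4, 2],
    [-61.3, -59.4, 2],
    [-61.3, -59.4, 2],
    [-61.3, -59.4, 2],
    [-61.3, -59.4, 2],
  ],
  twist=[0, 0, 0, 0, 0],
  squeeze=80,
)

```text
t: 2.92
eef_pos: [0.3398, 0.432, 0.2991]
tool_rot: [0.0, 0.193, 0.981, 0.0]
contact_force: [0.9, 0.3, 0.1]
gripper_width: 1.002
```

```bash
python3 -c "
from go import *
go(.598,-.157,.20,81.9)"
```

```text
t 2.9167 shift cm [-46.21 -44.73   9.9 ] twist -0.247 yaw_y 67.73 norm 65.1
```

Works as expected; continue.

>>> move_arm(
  gripper=[1, 1, 1, 1, 1],
  xyz=[
    [-46, -44.5, 2],
    [-46, -44.5, 2],
    [-46, -44.5, 2],
    [-46, -44.5, 2],
    [-46, -44.5, 2],
  ],
  twist=[0, 0, 0, 0, 0],
)

```text
t: 3.33
eef_pos: [0.4234, 0.2412, 0.2929]
tool_rot: [0.0, 0.193, 0.981, 0.0]
contact_force: [1.3, 0.0, -0.4]
gripper_width: 1.004
```

>>> move_arm(
  gripper=[1, 1, 1, 1, 1],
  xyz=[
    [-31, -30, 6],
    [-31, -30, 6],
    [-31, -30, 6],
    [-31, -30, 6],
    [-31, -30, 6],
  ],
  twist=[-0.1, -0.2, -0.247, -0.247, -0.247],
)

```text
t: 3.75
eef_pos: [0.505, 0.0554, 0.2645]
tool_rot: [0.0, 0.071, 0.998, 0.0]
contact_force: [0.9, 0.2, 0.4]
gripper_width: 1.0
```

```bash
python3 -c "
from go import *
go(.598,-.157,.17,81.9)"
```

```text
t 3.75 shift cm [-12.19 -19.73   9.45] twist -0.0 yaw_y 81.9 norm 25.0
```

>>> move_arm(
  gripper=[1, 1, 1, 1, 1],
  xyz=[
    [-2.3, -3.4, 0.4],
    [-4.5, -6.8, 0.8],
    [-6.7, -10.2, 1.5],
    [-9, -13.6, 3],
    [-11.2, -17, 4.5],
  ],
  twist=[0, 0, 0, 0, 0],
)

```text
t: 4.17
eef_pos: [0.591, -0.1256, 0.2207]
tool_rot: [0.001, 0.071, 0.997, 0.0]
contact_force: [0.7, -0.1, 0.2]
gripper_width: 0.999
```

```bash
python3 -c "
from go import *
go(.598,-.157,.17,81.9)"
```

```text
t 4.1667 shift cm [-1.12 -3.01  5.07] twist -0.0 yaw_y 81.89 norm 6.0
```

>>> move_arm(
  gripper=[1, 1, 1, 1],
  xyz=[
    [-1.1, -3, 2],
    [-1.1, -3, 5],
    [-1.1, -3, 5],
    [-1.1, -3, 5],
  ],
  twist=[0, 0, 0, 0],
)

```text
t: 4.5
eef_pos: [0.5956, -0.1549, 0.1693]
tool_rot: [-0.002, 0.071, 0.997, 0.0]
contact_force: [0.5, 0.6, 0.3]
gripper_width: 1.0
```

```bash
python3 -c "
from go import *
go(.598,-.157,.095,81.9)
save('scene','d.png',(150,150,310,270),5);save('top','e.png',(260,100,380,220),5)"
```

```text
t 4.5 shift cm [-0.29 -0.18  7.43] twist -0.001 yaw_y 81.84 norm 7.4
```

View pics/d.png

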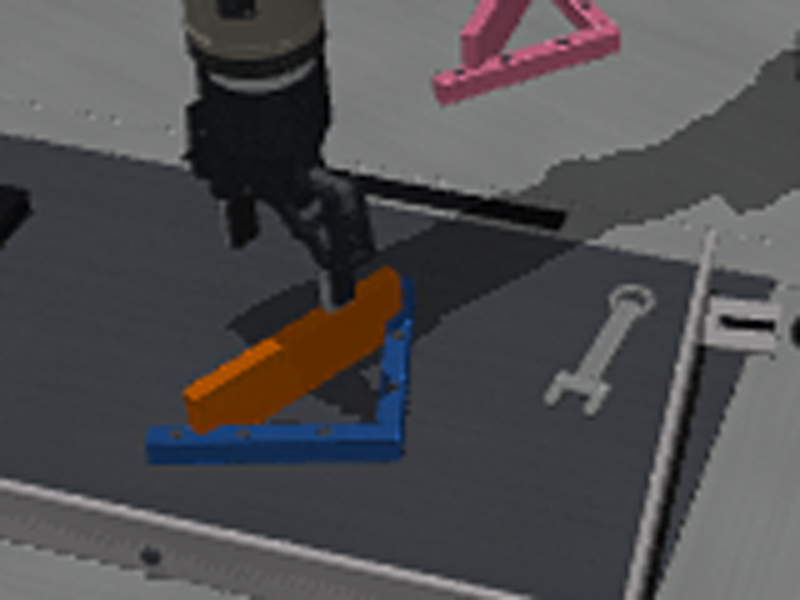

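View pics/e.png

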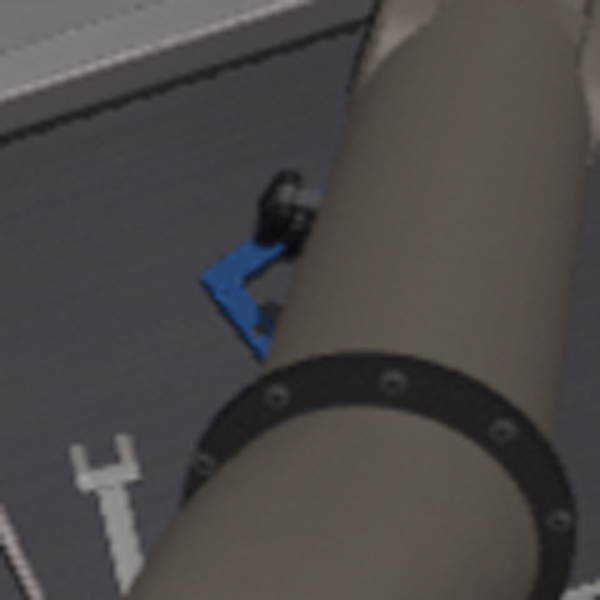

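The open jaws straddle the brace (scene crop finger at 340,300; brace at 290,340). Descend and close.

>>> move_arm(
  gripper=[1, 1, 1, 1, 1],
  xyz=[
    [-0.1, 0, 3],
    [-0.1, 0, 6],
    [-0.1, 0, 7.4],
    [-0.1, 0, 7.4],
    [-0.1, 0, 7.4],
  ],
  twist=[0, 0, 0, 0, 0],
)

```text
t: 5.02
eef_pos: [0.598, -0.1546, 0.0974]
tool_rot: [0.0, 0.07, 0.998, 0.0]
contact_force: [-0.0, -0.2, 0.4]
gripper_width: 1.001
```

>>> move_arm(
  gripper=[0, 0, 0, 0, 0],
  xyz=[
    [0, 0, 0],
    [0, 0, 0],
    [0, 0, 0],
    [0, 0, 0],
    [0, 0, 0],
  ],
  twist=[0, 0, 0, 0, 0],
  squeeze=80,
)

```text
t: 5.43
eef_pos: [0.5978, -0.1552, 0.0972]
tool_rot: [0.001, 0.071, 0.997, -0.0]
contact_force: [-0.4, -0.2, -0.7]
gripper_width: 0.298
```

>>> move_arm(
  gripper=[0, 0, 0, 0, 0],
  xyz=[
    [0, 0, 0],
    [0, 0, 0],
    [0, 0, 0],
    [0, 0, 0],
    [0, 0, 0],
  ],
  twist=[0, 0, 0, 0, 0],
)

```text
t: 5.85
eef_pos: [0.5978, -0.1553, 0.097]
tool_rot: [0.0, 0.071, 0.997, -0.0]
contact_force: [-2.0, 0.3, 4.9]
gripper_width: 0.15
```

>>> move_arm(
  gripper=[0, 0, 0],
  xyz=[
    [0, 0, -1.5],
    [0, 0, -3],
    [0, 0, -3],
  ],
  twist=[0, 0, 0],
)

```text
t: 6.1
eef_pos: [0.5982, -0.1555, 0.128]
tool_rot: [0.001, 0.071, 0.997, -0.0]
contact_force: [-0.1, -1.0, -5.1]
gripper_width: 0.152
```

```bash
python3 -c "
from go import *
go(.633,.021,.125,63.45)
c=save('scene','f.png',(150,150,310,270),5);T=save('top','g.png',(210,110,350,220),5)
for p in ((275,189),(285,187),(274,191)): print(onplane(T,p,.016))
for n in ('scene','top'): read_camera(n);print([r['centre'] for r in spot_point('square_heel',n)[:2]])
"
```

```text
t 6.1 shift cm [-0.94 17.96  0.3 ] twist 0.321 yaw_y 81.86 norm 18.0
[0.51221768 0.01454214 0.016     ]
[ 0.51832879 -0.01523257  0.016     ]
[0.50616599 0.01749041 0.016     ]
[[0.6133, -0.0534, 0.0417], [0.1337, -0.2188, 0.001]]
[[0.1391, -0.2215, -0.0015], [0.6137, -0.0562, 0.0422]]
```

View pics/f.png

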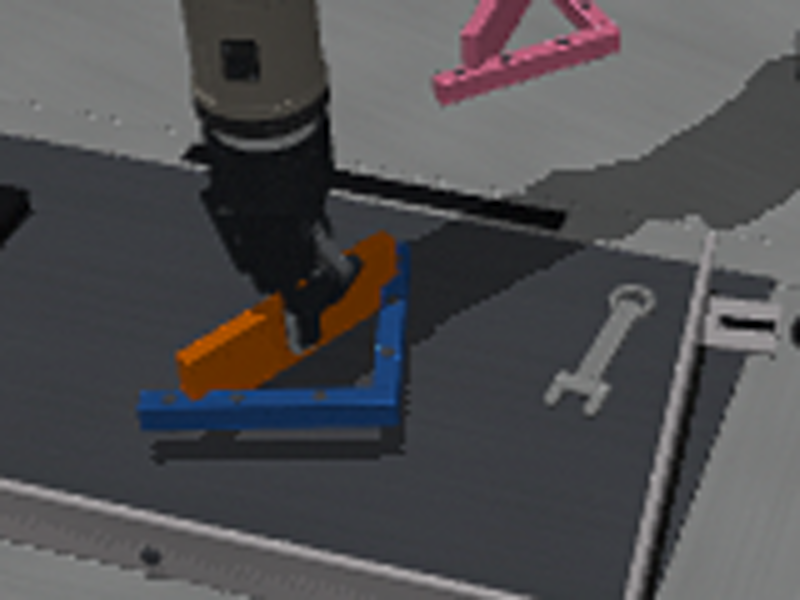

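The square is lifted level, about 30 mm, with shadow below (crop 280,445). Carry it and turn it.

>>> move_arm(
  gripper=[0, 0, 0, 0, 0],
  xyz=[
    [-0.2, 3.6, 0],
    [-0.4, 7.2, 0],
    [-0.6, 10.8, 0],
    [-0.8, 14.4, 0],
    [-0.9, 18, 0],
  ],
  twist=[0.06, 0.13, 0.19, 0.26, 0.321],
)

```text
t: 6.82
eef_pos: [0.6318, 0.0235, 0.1258]
tool_rot: [-0.0, 0.231, 0.973, -0.0]
contact_force: [0.3, -0.3, -4.3]
gripper_width: 0.152
```

>>> move_arm(
  gripper=[0, 0],
  xyz=[
    [0, 0, 0],
    [0, 0, 0],
  ],
  twist=[0, 0],
)

```text
t: 6.98
eef_pos: [0.6318, 0.0264, 0.1254]
tool_rot: [-0.001, 0.226, 0.974, 0.001]
contact_force: [-0.1, -2.0, -4.4]
gripper_width: 0.15
```

```bash
python3 -c "
from go import *
go(.633,.021,.097,63.45)
c=save('scene','i.png',(170,180,310,290),5.5);T=save('top','j.png',(210,100,350,220),5.5)
"
```

```text
t 6.9833 shift cm [-0.35 -0.44  2.84] twist 0.008 yaw_y 63.88 norm 2.9
```

View pics/i.png

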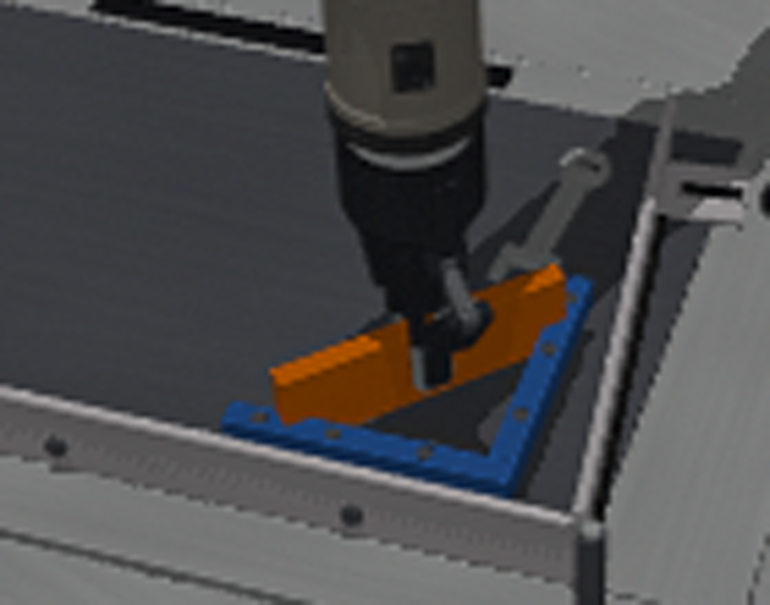

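View pics/j.png

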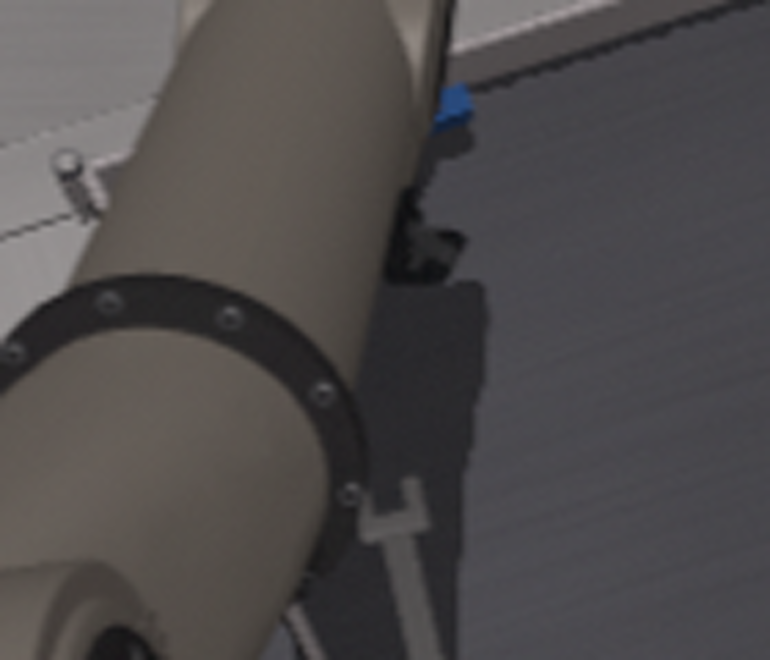

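>>> move_arm(
  gripper=[0, 0, 0, 0, 0],
  xyz=[
    [0, 0, 1.3],
    [0, 0, 2.4],
    [0, 0, 2.8],
    [0, 0, 2.9],
    [0, 0, 2.9],
  ],
  twist=[0, 0, 0, 0, 0],
)

```text
t: 7.5
eef_pos: [0.6314, 0.0203, 0.0971]
tool_rot: [-0.001, 0.23, 0.973, -0.0]
contact_force: [-0.9, -0.9, -1.1]
gripper_width: 0.154
```

```bash
python3 -c "
from go import *
go(.633,.021,.097,63.45)
print(get_obs()['contact_force'],get_obs()['torque'])
"
```

```text
t 7.5 shift cm [-0.11  0.13  0.01] twist -0.001 yaw_y 63.38 norm 0.2
[-0.88944701 -0.86321759 -1.05823517] [-0.14074561  0.16017528 -0.01646935]
```

>>> move_arm(
  gripper=[0, 0, 0, 0, 0],
  xyz=[
    [-0.3, 0.3, 0],
    [-0.6, 0.6, 0],
    [-0.8, 0.8, 0],
    [-0.8, 0.8, 0],
    [-0.8, 0.8, 0],
  ],
  twist=[0, 0, 0, 0, 0],
)

```text
t: 7.92
eef_pos: [0.6428, 0.0257, 0.0971]
tool_rot: [-0.0, 0.229, 0.973, 0.0]
contact_force: [-0.6, -0.2, -4.4]
gripper_width: 0.156
```

```bash
cat > st.py <<'E'
from go import *
from scipy.spatial.transform import Rotation as Ro
def st():
    o=get_obs();a=np.radians(18.45);ex=np.array([np.cos(a),np.sin(a)]);ey=np.array([-ex[1],ex[0]])
    C=np.array([.6745,.156]);p=o["eef_pos"][:2]-C;f=o["contact_force"];w=o["tool_rot"];R=Ro.from_quat([w[1],w[2],w[3],w[0]]).as_matrix()
    print("t %.2f g=(%.1f,%.1f) z %.1f F_g=(%.1f,%.1f,%.1f) Tz %.2f yaw_sq %.2f tilt %s w %.3f"%(o["t"],1e3*p@ex,1e3*p@ey,1e3*o["eef_pos"][2],f[:2]@ex,f[:2]@ey,f[2],o["torque"][2],np.degrees(np.arctan2(R[1,1],R[0,1]))-45,np.round(R[:2,2],4),o["gripper_width"]))
E
python3 -c "
from st import *
st()"
```

```text
t 7.92 g=(-71.3,-113.5) z 97.1 F_g=(-0.6,-0.0,-4.4) Tz -0.03 yaw_sq 18.51 tilt [-0.      0.0001] w 0.156
```

>>> move_arm(
  gripper=[0, 0, 0, 0],
  xyz=[
    [0, 0, 0.1],
    [-0.1, 0.1, 0.15],
    [-0.2, 0.2, 0.15],
    [-0.2, 0.2, 0.15],
  ],
  twist=[0, 0, 0, 0],
)

```text
t: 8.25
eef_pos: [0.6453, 0.026, 0.0971]
tool_rot: [-0.0, 0.229, 0.973, 0.0]
contact_force: [-3.7, -0.5, 6.6]
gripper_width: 0.153
```

```bash
python3 -c "
from st import *
st()"
```

```text
t 8.25 g=(-68.9,-114.1) z 97.1 F_g=(-3.7,0.7,6.6) Tz 0.14 yaw_sq 18.49 tilt [-0.0001  0.0001] w 0.153
```

>>> move_arm(
  gripper=[0, 0, 0, 0],
  xyz=[
    [-0.1, 0.1, -0.03],
    [-0.2, 0.2, -0.05],
    [-0.2, 0.2, -0.05],
    [-0.2, 0.2, -0.05],
  ],
  twist=[0, 0, 0, 0],
)

```text
t: 8.58
eef_pos: [0.6458, 0.0259, 0.0971]
tool_rot: [-0.002, 0.229, 0.973, -0.001]
contact_force: [-10.4, -1.8, 9.4]
gripper_width: 0.151
```

```bash
python3 -c "
from st import *
st()"
```

```text
t 8.58 g=(-68.4,-114.3) z 97.1 F_g=(-10.4,1.6,9.4) Tz 0.29 yaw_sq 18.47 tilt [-0.0048 -0.0006] w 0.151
```

>>> move_arm(
  gripper=[0, 0, 0, 0, 0],
  xyz=[
    [0.5, 0.5, 0],
    [1, 1, 0],
    [1.5, 1.5, 0],
    [1.9, 1.9, 0],
    [2.1, 2.1, 0],
  ],
  twist=[0, 0, 0, 0, 0],
)

```text
t: 9.0
eef_pos: [0.6371, 0.0511, 0.0971]
tool_rot: [-0.001, 0.231, 0.973, -0.002]
contact_force: [-6.5, -9.3, 6.3]
gripper_width: 0.155
```

```bash
python3 -c "
from st import *
st()"
```

```text
t 9.00 g=(-68.7,-87.7) z 97.1 F_g=(-9.1,-6.8,6.3) Tz 0.18 yaw_sq 18.32 tilt [-0.0026 -0.0045] w 0.155
```

>>> move_arm(
  gripper=[0, 0, 0, 0, 0],
  xyz=[
    [0.3, 0.3, 0],
    [0.6, 0.6, 0],
    [0.9, 0.9, 0],
    [1, 1, 0],
    [1, 1, 0],
  ],
  twist=[0, 0, 0, 0, 0],
)

```text
t: 9.42
eef_pos: [0.6328, 0.0643, 0.0971]
tool_rot: [-0.001, 0.231, 0.973, -0.002]
contact_force: [-5.5, -9.6, 6.4]
gripper_width: 0.155
```

```bash
python3 -c "
from st import *
st()"
```

```text
t 9.42 g=(-68.6,-73.8) z 97.1 F_g=(-8.3,-7.4,6.4) Tz 0.36 yaw_sq 18.33 tilt [-0.0025 -0.0045] w 0.155
```

>>> move_arm(
  gripper=[0, 0, 0, 0],
  xyz=[
    [0.2, 0.2, 0],
    [0.3, 0.3, 0],
    [0.3, 0.3, 0],
    [0.3, 0.3, 0],
  ],
  twist=[0, 0, 0, 0],
)

```text
t: 9.75
eef_pos: [0.6315, 0.0679, 0.0971]
tool_rot: [-0.001, 0.231, 0.973, -0.003]
contact_force: [-6.4, -10.2, 6.8]
gripper_width: 0.153
```

```bash
python3 -c "
from st import *
st()
c=save('scene','k.png',(170,180,310,290),5.5);T=save('top','l.png',(200,100,340,260),3.7)
"
```

```text
t 9.75 g=(-68.6,-70.0) z 97.1 F_g=(-9.3,-7.6,6.8) Tz 0.28 yaw_sq 18.31 tilt [-0.0024 -0.0047] w 0.153
```

View pics/k.png

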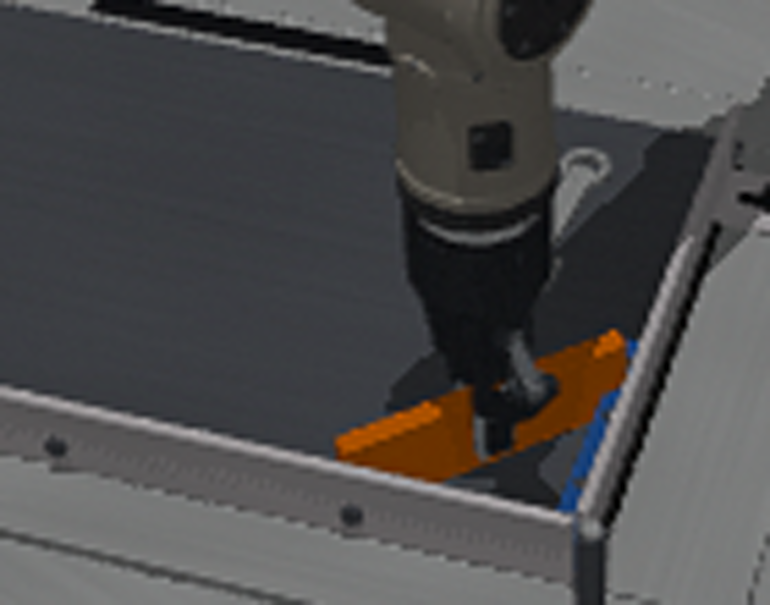

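View pics/l.png

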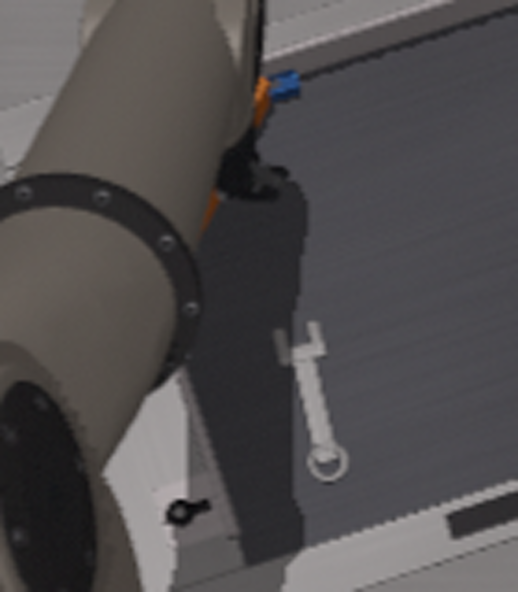

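The guard has swung nearly outboard (the scene crop shows the leg close behind it at 590,440). There is no stiff stop yet, so I keep pushing in small steps.

>>> move_arm(
  gripper=[0, 0, 0, 0],
  xyz=[
    [0.1, 0.1, 0],
    [0.2, 0.2, 0],
    [0.2, 0.2, 0],
    [0.2, 0.2, 0],
  ],
  twist=[0, 0, 0, 0],
)

```text
t: 10.18
eef_pos: [0.6308, 0.0694, 0.0972]
tool_rot: [-0.0, 0.231, 0.973, -0.003]
contact_force: [-5.8, -12.6, 6.5]
gripper_width: 0.155
```

```bash
python3 -c "
from st import *
st()"
```

```text
t 10.18 g=(-68.8,-68.3) z 97.2 F_g=(-9.5,-10.1,6.5) Tz 0.21 yaw_sq 18.23 tilt [-0.0019 -0.0058] w 0.155
```

>>> move_arm(
  gripper=[0, 0, 0, 0],
  xyz=[
    [0.1, 0.1, 0],
    [0.2, 0.2, 0],
    [0.2, 0.2, 0],
    [0.2, 0.2, 0],
  ],
  twist=[0, 0, 0, 0],
)

```text
t: 10.52
eef_pos: [0.6303, 0.0699, 0.0974]
tool_rot: [0.0, 0.233, 0.973, -0.004]
contact_force: [-5.0, -16.5, 6.2]
gripper_width: 0.152
```

```bash
python3 -c "
from st import *
st()"
```

```text
t 10.52 g=(-69.2,-67.7) z 97.4 F_g=(-9.9,-14.1,6.2) Tz -0.06 yaw_sq 18.10 tilt [-0.001 -0.008] w 0.152
```

>>> move_arm(
  gripper=[0, 0, 0, 0],
  xyz=[
    [-0.1, 0, 0.05],
    [-0.2, 0, 0.1],
    [-0.2, 0, 0.1],
    [-0.2, 0, 0.1],
  ],
  twist=[-0.003, -0.006, -0.006, -0.006],
)

```text
t: 10.85
eef_pos: [0.6311, 0.0694, 0.0971]
tool_rot: [-0.001, 0.23, 0.973, -0.004]
contact_force: [-11.3, -15.9, 16.4]
gripper_width: 0.156
```

```bash
python3 -c "
from st import *
st()
from tri import *
c=save('scene','m.png',(230,180,320,290),5.4);T=save('top','n.png',(200,90,300,260),3.5)
"
```

```text
t 10.85 g=(-68.6,-68.4) z 97.1 F_g=(-15.7,-11.5,16.4) Tz 0.08 yaw_sq 18.45 tilt [-0.0035 -0.0067] w 0.156
```

View pics/m.png

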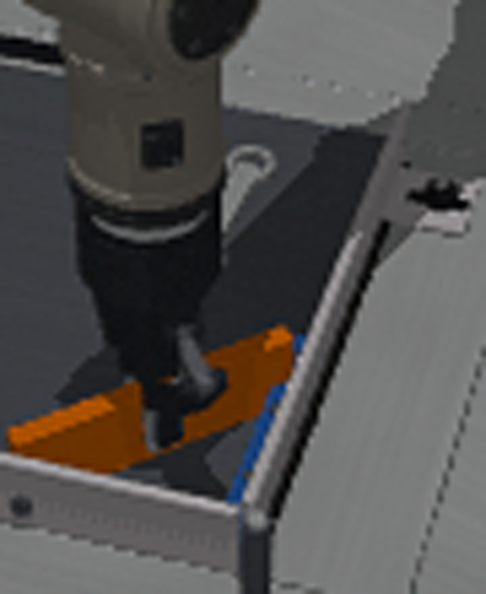

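View pics/n.png

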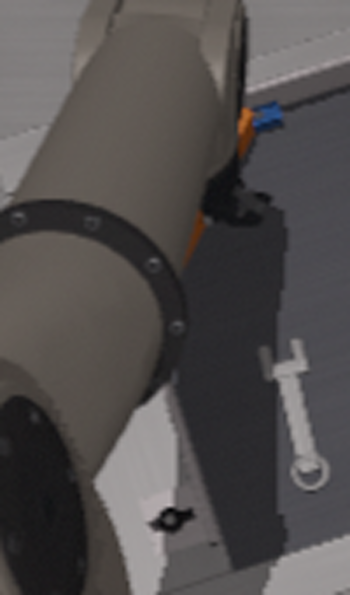

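```bash
python3 -c "
from st import *
c=save('scene','o.png',(265,185,315,285),6);T=save('top','p.png',(235,185,290,265),9)
"
```

```text
(no output)
```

View pics/o.png

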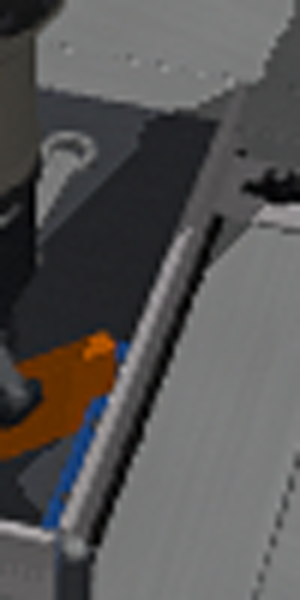

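View pics/p.png

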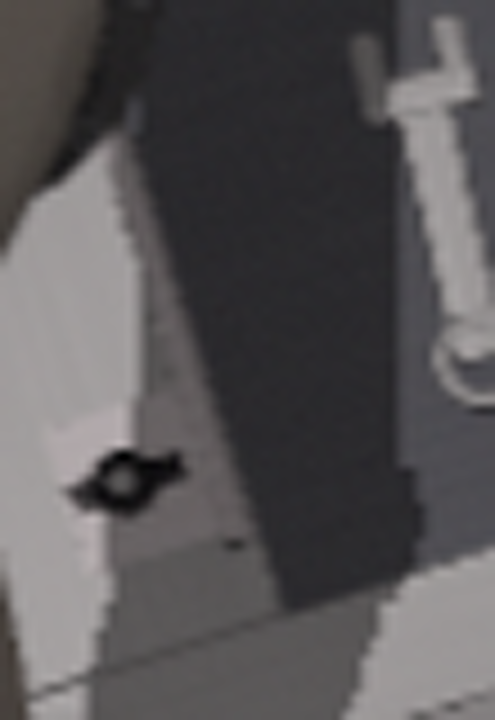

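```bash
python3 -c "
from st import *
np.set_printoptions(precision=4,suppress=True)
T=read_camera('top');S=read_camera('scene')
t=lambda p:np.array(p)/9+[235,185]-.45
s=lambda p:np.array(p)/6+[265,185]-.42
a=np.radians(18.45);R=np.array([[np.cos(a),np.sin(a)],[-np.sin(a),np.cos(a)]]);C=np.array([.6745,.156])
for f,c,pp in((t,T,((135,140),(285,600))),(s,S,((60,520),(180,230),(232,90))),(s,S,((90,520),(190,250)))):
  for z in(.012,.066):
    P=[R@(onplane(c,f(p),z)[:2]-C) for p in pp]; d=P[0]-P[-1]
    print(z,np.array(P)*1e3,'deg rel',np.degrees(np.arctan2(d[1],d[0])))
# predicted projections of the ideal guard top line
for y in(0,):
  for n,c,f in(('S',S,lambda u:(u-[265,185]+.42)*6),('T',T,lambda u:(u-[235,185]+.45)*9)):
    for x in(-.345,-.2,-.05): 
      g=C+R.T@np.array([x+.0014,y+.0016]); print(n,x,f(proj(c,[*g,.066])),f(proj(c,[*g,.012])))
for n in('top','scene'):
  for d in spot_in('guard',n)[:1]: print(d)
"
```

```text
0.012 [[-206.0702   -0.4916]
 [-365.5667   -0.9337]] deg rel 0.1588062242265081
0.066 [[-215.2419   -2.0621]
 [-367.3676   -2.4837]] deg rel 0.1588062242265125
0.012 [[ -49.7753  -12.4427]
 [-272.9505   -8.9227]
 [-401.5983  -10.2681]] deg rel -0.3541478638681791
0.066 [[  -4.6713    0.983 ]
 [-215.2276    4.3041]
 [-336.6013    3.0347]] deg rel -0.35414786386817343
0.012 [[ -53.9891    1.809 ]
 [-258.6206    0.5188]] deg rel 0.361233670838831
0.066 [[  -8.6469   14.4289]
 [-201.7079   13.2117]] deg rel 0.36123367083880725
S -0.345 [232.4568  82.02  ] [228.2701 154.5246]
S -0.2 [167.0106 249.5679] [164.2045 323.3257]
S -0.05 [ 87.3669 453.4628] [ 86.5719 527.8733]
T -0.345 [248.9151 531.0601] [256.7988 538.014 ]
T -0.2 [108.0464  94.238 ] [122.1618 120.8058]
T -0.05 [ -32.6252 -341.9729] [ -12.5013 -296.4834]
{'centre': [0.3757, 0.0859, 0.0122], 'p': 0.64}
{'centre': [0.4949, 0.1065, 0.0246], 'p': 0.93}
```

>>> move_arm(
  gripper=[0, 0, 0, 0, 0],
  xyz=[
    [0.05, -0.1, -0.05],
    [0.05, -0.1, -0.05],
    [0.05, -0.1, -0.05],
    [0.05, -0.1, -0.05],
    [0.05, -0.1, -0.05],
  ],
  twist=[0, 0, 0, 0, 0],
)

```text
t: 11.67
eef_pos: [0.6309, 0.0694, 0.0971]
tool_rot: [-0.0, 0.229, 0.973, -0.003]
contact_force: [-7.2, -14.3, 9.3]
gripper_width: 0.153
```

```bash
python3 -c "
from st import *
st()
for n in('top','scene'):
  c=save(n,'fin_'+n+'.png')
  for q in('square_heel','square_grip','corner','spanner','scraper','pan','degreaser'):
    print(n,q,[(np.round(d['centre'],4).tolist(),d['p']) for d in spot_point(q,n)[:2]])
st()
"
```

```text
t 11.67 g=(-68.8,-68.3) z 97.1 F_g=(-11.3,-11.3,9.3) Tz -0.04 yaw_sq 18.47 tilt [-0.0018 -0.0064] w 0.153
top square_heel [([0.1364, -0.2194, -0.002], 0.96)]
top square_grip [([0.1686, -0.3131, 0.0296], 0.96), ([0.6321, 0.0688, 0.0364], 0.7)]
top corner []
top spanner [([0.4567, -0.0153, 0.0119], 0.72)]
top scraper [([0.6498, -0.4306, 0.01], 0.57)]
top pan []
top degreaser [([0.5633, 0.308, 0.0021], 0.92)]
scene square_heel []
scene square_grip [([0.6351, 0.0701, 0.0363], 0.74), ([0.6816, 0.1513, -0.0011], 0.3)]
scene corner [([0.6763, 0.1583, 0.0161], 0.84)]
scene spanner [([0.4602, -0.0121, 0.0118], 0.63)]
scene scraper [([0.6482, -0.429, 0.012], 0.74), ([0.565, 0.3029, -0.0019], 0.33)]
scene pan [([0.3595, 0.2687, 0.0028], 0.64)]
scene degreaser [([0.5671, 0.3048, -0.0013], 0.88), ([0.6779, 0.1546, -0.0016], 0.37)]
t 12.47 g=(-68.8,-68.3) z 97.1 F_g=(-11.8,-10.9,9.8) Tz -0.09 yaw_sq 18.47 tilt [-0.0019 -0.0063] w 0.153
```

View pics/fin_scene.png

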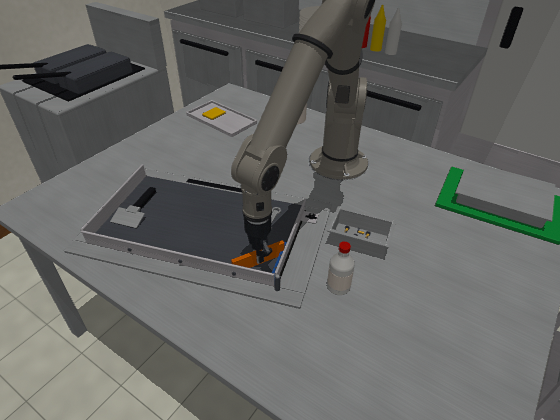

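```bash
python3 -c "
from st import *
print(hand_in()); st()"
```

```text
the job is handed in; nothing more can be done
None
the job is handed in; nothing more can be done
```

I gripped the blue square by its orange brace, carried it to the rear corner and laid it flat on the plate. I pushed it against the back splash first, then along it until it pushed the guard out to a firm stop. I handed in at about 12.5 s, still gripping and pressing.

**Last checks before handing in:**
- **Pressing:** the push was about 12 N on the splash, 11 N towards the guard and 10 N down. There was almost no twisting moment, and the grip was firm.
- **Square's position:** its yaw was 18.5°, against 18.45° measured for the splash. The brace point was within about 2 mm of its home position, which is inside the uncertainty of my corner estimate.
- **Guard angle:** the two cameras disagreed slightly, giving +0.16° and −0.35° from square, so I can only say it is square to within roughly 0.4°.
- **Bystanders:** the scraper, spanner, pan and bottle showed no movement beyond the networks' error.

**Checks that failed or were off:**
- **Hidden heel:** the arm and splash hid the square's heel in both final pictures. I judged it home by force and stiffness instead of seeing it.
- **Missed detections:** the top camera did not report the pan or the corner at the end. The scene camera did.
- **Slight tilt:** the gripper tilted about 0.4° under the push, so the square may not lie perfectly flat.

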